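# Charge a mill jar with grinding balls and close it

### The arm

A 6-joint arm with a two-finger parallel gripper is mounted at the origin on the work surface. World frame = base frame: x ahead of the robot, y to its left, z up, the work surface at z = 0. Lengths are in mm, angles in rad, forces in N, time in s.
With the tool pointing down it reaches from about 275 to 750 mm from the base axis. Payload 10.2 kg.
Tool frame: the origin (TCP) lies on the front face of the gripper's body, between the roots of the fingers; the fingertips stand 64 mm ahead of it and the grasp point (between the pads) lies 45 mm ahead of it; z points along the fingers, y is the line along which they close (so a half turn about z gives the same grasp; the last joint's range is limited). The gripper opens to 88 mm and grips with 3 to 60 N. Pads are 18 mm wide; open, the fingers measure 123 mm over their backs; the gripper's body (75 mm by 187 mm) begins 45 mm behind the grasp point.
Start: joints at [-1.413, 0.313, 1.498, -0, 1.331, -0.223], TCP at [195.111, -487.405, 302.72] pointing down, gripper open.
Joint ranges: [-2.94, 2.94], [-0.97, 2.17], [0.19, 2.56], [-1.23, 4.37], [0.02, 3.11], [-2.88, 2.88]. Speed limits (rad/s): [2.39, 2.39, 3.01, 3.14, 3.14, 3.14].

### API

Orientations are given as a 3x3 rotation matrix whose columns are the frame's x, y, z axes.
In Python, from workcell import ctrl gives the robot as it stands. Calls block until the motion is done:
- ctrl.goto(position, orientation): joint-space move of the TCP to a pose.
- ctrl.line_to(position, rotation=None, v=150, max_force=None): straight line of the TCP; rotation=None keeps the orientation; v is the mean speed in mm/s. With max_force (N) it stops when the force on the tool has changed by that much, and returns True; else False.
- ctrl.move_joints(angles): joint-space move.
- ctrl.move_gripper(opening, effort=None): finger opening in mm; effort is the grip in N (None keeps the last); returns when the fingers have stopped.
- ctrl.wait(seconds).
- ctrl.inverse_kinematics(position, orientation): joint angles nearest the present ones, or None.
- ctrl.state(): the state.
- ctrl.camera(name): name is "scene" or "top"; returns a dict with "pixels" (420x560x3 uint8, red, green, blue), "depth" (420x560 float32, mm along the optical axis (not along the pixel's ray), 0 where there is no reading), "camera_matrix" (3x3 intrinsics, pixels), "k1" (the pictures are not rectified: a ray, as slopes to the right and down, at radius r is drawn at 1 + k1 r^2 times it, then the intrinsics apply), "extrinsics" (4x4, takes a point from camera to world coordinates). Camera axes: x right, y down, z forward; pixel columns grow to the right and rows downward; lengths in mm; the calibration is good to about 2 mm. A picture is of the moment at which its call begins.
A pose or a line that the arm cannot do raises ctrl.PlanningError and nothing moves.
- ctrl.hand_in(): hands the job in; it is judged then, once.
The state is a dict: "t": time; "joint_pos": joint angles; "qd": joint speeds; "joint_efforts": joint torques, N m; "tool_pos": TCP position; "orientation": TCP orientation; "force": force on the tool from outside, world axes, zero at the start; "moment": the same for the moment, N m; "finger_gap": finger opening in mm; "gripper_force": force on a finger pad.
Only numpy, scipy, OpenCV 4.12 (cv2) and the standard library are available. Lean on these libraries where they do the work, as an engineer would, in place of code of your own. Each camera call takes 0.05 s, during which the arm holds its last target. There are 200 camera calls.

### The job

Charge the mill jar: using the scoop, move every grinding ball from the long steel pan into the jar, without the gripper itself touching the balls. Then put the lid on the jar and press it down firmly until it sits flat and level on the rim all round, and leave the scoop lying right way up in the empty pan; do not disturb the other things on the bench.

Things in the scene. Friction and masses are not known exactly. Their poses are not given: they have to be found in the camera images.
- pan: Long open sheet-steel pan, fixed. Inside 250 mm (its x) by 79 mm (y), floor 3 mm above the bench, walls 3 mm thick, rim 52 mm above the bench, the four inner corners cut off at 45 degrees by 13 mm. Origin: centre of the underside, z up. At the start the balls lie on its floor towards the +x end; the 90 mm next to the -x end are free. Smooth.
- scoop: Aluminium hand scoop, 160 g, flat on the bench. Floor 54 mm long (x), 67 mm wide (y), 2 mm thick; open nose at x = +27 mm, back wall at x = -27 mm, 36 mm high; side cheeks 2 mm thick, 32 mm high from the back to x = +9 mm, raked down to the nose from there. Holds about five balls. Origin: centre of the floor's underside, z up, nose to +x.
- scoop_handle (a point): Middle of the scoop's black handle, 80 mm above the underside, over the scoop's origin. A straight bar along the scoop's x, 14 mm wide (y) and 20 mm high, from x = -29 to +27 mm, on a strap that rises from the back wall. Pinch it across y from above. Axes as the scoop's.
- scoop_nose (a point): Middle of the scoop's front edge, at the underside. Axes as the scoop's.
- jar: White ceramic mill jar in a round grey base, fixed. Mouth 96 mm across inside, 116 mm outside (base and clamps reach 79 mm from the axis, below 45 mm height), inner floor 10 mm above the bench. Origin: on the axis at bench height, z up.
- jar_rim (a point): Centre of the jar's mouth at the ceramic rim, 95 mm above the bench. A rubber seal (106 mm mean diameter) stands 4 mm proud of the rim; it yields when some 12 N press the lid on (the lid's weight of 3 N does not do it) and then stays down.
- lid: White ceramic lid of the jar, 300 g, lying on its spigot: spigot 86 mm across, 8 mm deep; above it a disc 116 mm across, 10 mm thick. Origin: centre of the spigot's underside, z up. On the unpressed seal the origin is 91 mm above the jar's origin, pressed home (disc on the rim) 87 mm.
- lid_knob (a point): Middle of the lid's steel knob, a plain cylinder 26 mm across and 24 mm high, 30 mm above the spigot's underside (knob top at 42 mm).
- ball0_center (a point): Centre of a white ceramic grinding ball, 22 mm across, 22 g. Balls roll a little but stop by themselves, and roll down slopes steeper than about 11 degrees. May be absent (None).
- ball1_center (a point): Centre of a white ceramic grinding ball, 22 mm across, 22 g. Balls roll a little but stop by themselves, and roll down slopes steeper than about 11 degrees. May be absent (None).
- ball2_center (a point): Centre of a white ceramic grinding ball, 22 mm across, 22 g. Balls roll a little but stop by themselves, and roll down slopes steeper than about 11 degrees. May be absent (None).
- ball3_center (a point): Centre of a white ceramic grinding ball, 22 mm across, 22 g. Balls roll a little but stop by themselves, and roll down slopes steeper than about 11 degrees. May be absent (None).
- ball4_center (a point): Centre of a white ceramic grinding ball, 22 mm across, 22 g. Balls roll a little but stop by themselves, and roll down slopes steeper than about 11 degrees. May be absent (None).
- ball5_center (a point): Centre of a white ceramic grinding ball, 22 mm across, 22 g. Balls roll a little but stop by themselves, and roll down slopes steeper than about 11 degrees. May be absent (None).
- ball6_center (a point): Centre of a white ceramic grinding ball, 22 mm across, 22 g. Balls roll a little but stop by themselves, and roll down slopes steeper than about 11 degrees. May be absent (None).
- ball7_center (a point): Centre of a white ceramic grinding ball, 22 mm across, 22 g. Balls roll a little but stop by themselves, and roll down slopes steeper than about 11 degrees. May be absent (None).
- ball8_center (a point): Centre of a white ceramic grinding ball, 22 mm across, 22 g. Balls roll a little but stop by themselves, and roll down slopes steeper than about 11 degrees. May be absent (None).
- ball9_center (a point): Centre of a white ceramic grinding ball, 22 mm across, 22 g. Balls roll a little but stop by themselves, and roll down slopes steeper than about 11 degrees. May be absent (None).
- sieve: Bystander: brass test sieve, 104 mm across, 40 mm high. Origin: centre of its underside.
- washbottle: Bystander: white plastic bottle, 60 mm across, 150 mm high. Origin: centre of its underside.
- tin: Bystander: sample tin, 48 mm across, 45 mm high. Origin: centre of its underside.
- brush: Bystander: wooden-handled brush, 170 mm long, lying down. Origin: centre of its underside.
- crucible: Bystander: small porcelain crucible, 48 mm across, 36 mm high. Origin: centre of its underside.
- magnet: Bystander: red bar magnet, 50 x 20 x 14 mm. Origin: centre of its underside.

How it is judged:
By the outcome, as a careful person would: the job done as asked, in the order asked, and still so for the second after the job is handed in, with the robot touching nothing.
Of ball0, ball1, ball2, ball3, ball4, ball5, ball6, ball7, ball8, ball9 only 7 to 10 are there at a start; the rules pass over those that are not, and their reading is None.
At some moment in a run one of lid, scoop may be knocked a few centimetres aside while the robot is not near it.
It also fails if it takes over 210 s, if anything falls off the work surface, if the arm or the gripper's body presses on something with over 40 N, if the wrist force passes 120 N, or if a joint passes its speed limit or range.

## Working session

There is one attempt and no reset: what is moved stays moved. The work goes in short steps, each a Python script; the robot and the scene stay as the last script left them, time stands still between calls to the robot, and variables do not carry over. Pictures are saved under pics/ and viewed, at most 14 in all, crops included, and the job is handed in when it is done.

```bash
ls; mkdir -p pics; cat > h.py <<'E'
import numpy as np, cv2
from workcell import ctrl
def cap(name):
    c=ctrl.camera(name); return c
def cloud(c):
    K=np.array(c["camera_matrix"]);k1=c["k1"];h,w=c["depth"].shape
    u,v=np.meshgrid(np.arange(w),np.arange(h))
    x=(u-K[0,2])/K[0,0];y=(v-K[1,2])/K[1,1]
    a,b=x.copy(),y.copy()
    for _ in range(15):
        s=1+k1*(a*a+b*b);a=x/s;b=y/s
    d=c["depth"];P=np.stack([a*d,b*d,d],-1)
    E=np.array(c["extrinsics"]);W=P@E[:3,:3].T+E[:3,3]
    W[d==0]=np.nan
    return W
def save(c,fn): cv2.imwrite(fn,c["pixels"][:,:,::-1])
E
python3 - <<'E'
from h import *
for n in("top","scene"):
    c=cap(n);save(c,f"pics/{n}0.png");W=cloud(c);np.savez(f"{n}0.npz",W=W,px=c["pixels"])
    print(n,np.array(c["extrinsics"]).round(3).tolist(),np.array(c["camera_matrix"]).tolist(),c["k1"])
    print(W[::60,::80].round(0).tolist() if n=="top" else "")
print(ctrl.state())
E
```

```text
pics
top [[0.012, -0.987, 0.159, 434.012], [-1.0, -0.012, 0.006, 40.426], [-0.004, -0.159, -0.987, 1052.057], [0.0, 0.0, 0.0, 1.0]] [[484.4002740205039, 0.0, 281.0553180582279], [0.0, 484.4002740205039, 212.09878771755734], [0.0, 0.0, 1.0]] -0.10008442261535841
[[[1615.0, 1256.0, -709.0], [1614.0, 908.0, -734.0], [1613.0, 568.0, -746.0], [1616.0, 234.0, -755.0], [1609.0, -98.0, -740.0], [1612.0, -428.0, -732.0], [1615.0, -760.0, -712.0]], [[970.0, 737.0, 4.0], [965.0, 532.0, 2.0], [951.0, 330.0, 25.0], [959.0, 147.0, 8.0], [960.0, -39.0, 9.0], [968.0, -228.0, 2.0], [896.0, -354.0, 155.0]], [[815.0, 715.0, 3.0], [814.0, 517.0, 1.0], [790.0, 309.0, 67.0], [779.0, 134.0, 99.0], [817.0, -39.0, -2.0], [818.0, -221.0, 6.0], [823.0, -409.0, 4.0]], [[641.0, 617.0, 132.0], [672.0, 505.0, -2.0], [672.0, 319.0, 2.0], [668.0, 137.0, 28.0], [676.0, -39.0, 0.0], [679.0, -218.0, 0.0], [682.0, -401.0, 0.0]], [[519.0, 602.0, 133.0], [535.0, 492.0, 3.0], [538.0, 312.0, 2.0], [540.0, 136.0, 0.0], [542.0, -39.0, -0.0], [544.0, -213.0, 6.0], [545.0, -393.0, 3.0]], [[402.0, 594.0, 129.0], [403.0, 484.0, 0
[... 664 characters left out ...]
2e-01]), 'qd': array([-1.58700798e-03, -8.28365491e-04, -9.29460032e-04, -4.43133274e-04,
        1.01270476e-05,  3.47177896e-05]), 'joint_efforts': array([ 2.80150074e-03, -4.02814865e+01, -2.52644366e+01,  6.95749233e-02,
        3.42114223e-02, -4.97026804e-05]), 'tool_pos': array([ 195.09691951, -487.2552595 ,  302.2429346 ]), 'orientation': array([[ 9.28370159e-01,  3.71656867e-01, -1.48256671e-04],
       [ 3.71656796e-01, -9.28369539e-01,  1.10679806e-03],
       [ 2.73712122e-04, -1.08261889e-03, -9.99999377e-01]]), 'force': array([-0.9285099 , -0.302293  , -0.60436106]), 'moment': array([ 0.06229798, -0.01108295, -0.0311161 ]), 'gripper_force': 0.0, 'finger_gap': 88.37375261935642}
```

View pics/top0.png

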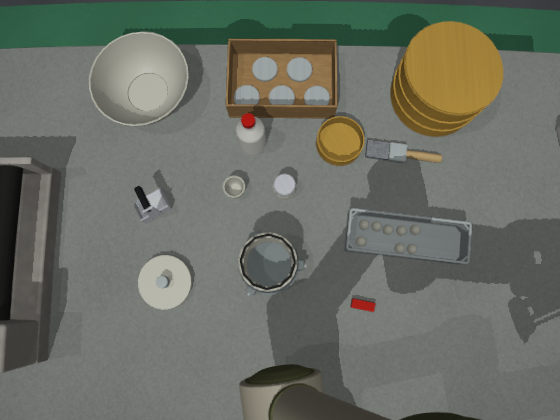

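View pics/scene0.png

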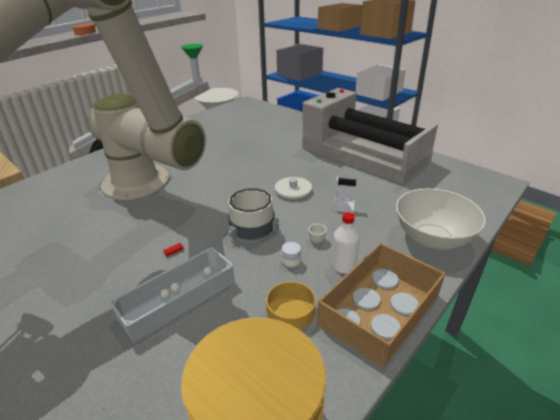

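The top view shows the pan at (347–470, 208–262) with 8 balls towards its left (+y) end. The scoop is at (152,203), the lid at (165,282) with its knob at (162,282), and the jar at (268,262). Next I'll measure each of these.

```bash
cat >> h.py <<'E'
def reg(W,u0,u1,v0,v1,z0,z1):
    m=np.zeros(W.shape[:2],bool);m[v0:v1,u0:u1]=True
    return m&(W[...,2]>z0)&(W[...,2]<z1)
def rect(W,m):
    (c,s,a)=cv2.minAreaRect(W[m][:,:2].astype(np.float32)); return np.round(c,1),np.round(s,1),round(a,2)
def circ(P):
    A=np.c_[2*P[:,:2],np.ones(len(P))];s=np.linalg.lstsq(A,(P[:,:2]**2).sum(1),rcond=None)[0]
    return s[:2],np.sqrt(s[2]+s[0]**2+s[1]**2)
E
python3 - <<'E'
from h import *
d=np.load("top0.npz");W=d["W"];px=d["px"].astype(int)
m=reg(W,335,485,195,275,42,62);print("pan rim",m.sum(),rect(W,m),np.median(W[m],0).round(1))
m=reg(W,225,320,220,310,85,110);P=W[m];print("jar rim",len(P),circ(P),np.median(P,0).round(1),P.min(0),P.max(0))
m=reg(W,125,200,245,320,10,26);P=W[m];print("lid",len(P),np.median(P,0),(P.min(0)+P.max(0))/2,P.max(0)-P.min(0))
m=reg(W,125,200,245,320,30,55);P=W[m];print("knob",len(P),np.median(P,0),P.mean(0),P.max(0)-P.min(0))
m=reg(W,125,185,175,230,70,105)&(px.sum(2)<150);P=W[m];print("handle",len(P),P.mean(0),rect(W,m),P[:,2].min(),P[:,2].max())
m=reg(W,125,185,175,230,5,65);P=W[m];print("scoop body",len(P),P.mean(0),rect(W,m))
im=np.hstack([cv2.resize(d["px"][a:b,c:e,::-1],None,fx=f,fy=f,interpolation=cv2.INTER_CUBIC) for a,b,c,e,f in [(170,230,120,190,5.),(200,270,340,480,4.28)]][:1])
im2=cv2.resize(d["px"][200:270,340,None][:1],(1,1))
a=cv2.resize(d["px"][170:230,120,None][:1],(1,1))
A=cv2.resize(d["px"][172:227,120:190,::-1],(400,314),interpolation=cv2.INTER_CUBIC)
B=cv2.resize(d["px"][203:268,340:480,::-1],(400,186),interpolation=cv2.INTER_CUBIC)
I=np.zeros((510,400,3),np.uint8);I[:314]=A;I[320:506]=B;cv2.imwrite("pics/crop0.png",I)
E
```

```text
pan rim 1007 (array([ 547.6, -220.5]), array([261.1,  90.6]), 84.2) [ 556.6 -226.1   54.1]
jar rim 877 (array([488.98597797,  71.35539932]), np.float64(52.177645171879746)) [490.5  72.1  97.2] [433.05172172  13.77079915  85.37159201] [545.82106743 128.65546119 104.08628517]
lid 2184 [446.61151037 292.0929547   18.05582456] [446.5739968  294.52670065  18.27411297] [115.1379384  115.06114746  14.96041198]
knob 121 [446.16677211 293.62742836  41.90617426] [446.81636872 293.75807712  41.31466971] [23.11517702 22.95091665 15.22191767]
handle 157 [616.53802427 331.72514495  89.6344882 ] (array([613.6, 330.3]), array([56.5, 13.5]), 29.12) 82.38817577122893 94.50760687716411
scoop body 295 [601.80016214 325.6429255   25.07275206] (array([613.9, 331.9]), array([148.6,  79.8]), 50.27)
```

View pics/crop0.png

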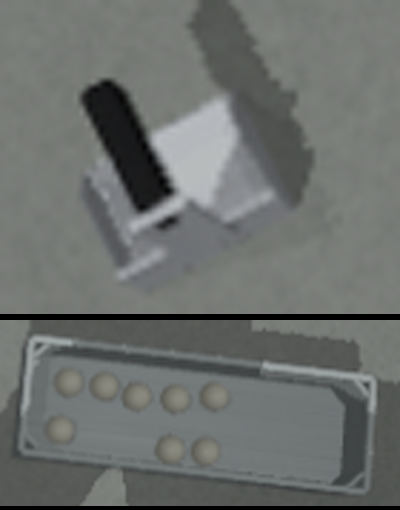

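The crop shows 8 balls, in rows of 5 and 3. It doesn't show which end of the scoop is the nose, so I'll settle that from the heights along the handle axis.

```bash
python3 - <<'E'
from h import *
d=np.load("top0.npz");W=d["W"]
a=np.radians(29.12);ex=np.array([np.cos(a),np.sin(a)]);ey=np.array([-ex[1],ex[0]])
m=reg(W,120,192,172,230,4,66);P=W[m];q=P[:,:2]-[613.6,330.3];u=q@ex;v=q@ey
for lo in range(-60,60,10):
    s=(u>=lo)&(u<lo+10);print(lo,s.sum(),[ (int(w),round(float(np.median(P[s&(v>=w)&(v<w+12)][:,2])),0),int((s&(v>=w)&(v<w+12)).sum())) for w in range(-48,48,12) if (s&(v>=w)&(v<w+12)).sum()>0])
s=np.load("scene0.npz")["px"];cv2.imwrite("pics/s0c.png",cv2.resize(s[165:225,315:375,::-1],(400,400),interpolation=cv2.INTER_CUBIC))
# balls in pan frame
pc=np.array([547.6,-220.5]);b=np.radians(84.2);px_=np.array([np.cos(b),np.sin(b)]);py=np.array([-px_[1],px_[0]])
for t in [(364,226),(376,227),(389,230),(401,230),(416,230),(361,241),(400,248),(411,248)]:
    w=W[t[1],t[0]];print(w.round(0),((w[:2]-pc)@px_).round(0),((w[:2]-pc)@py).round(0))
E
```

```text
-60 4 [(-12, 4.0, 2), (0, 5.0, 1)]
-50 2 [(-24, 5.0, 1)]
-40 7 [(-24, 4.0, 2), (0, 4.0, 1)]
-30 178 [(-48, 4.0, 1), (-36, 25.0, 22), (-24, 23.0, 27), (-12, 37.0, 42), (0, 36.0, 34), (12, 24.0, 25), (24, 29.0, 25), (36, 5.0, 1)]
-20 39 [(-48, 4.0, 1), (-36, 26.0, 12), (-24, 5.0, 3), (-12, 4.0, 3), (24, 26.0, 14), (36, 4.0, 1)]
-10 37 [(-36, 25.0, 12), (-24, 5.0, 5), (24, 25.0, 15)]
0 45 [(-36, 22.0, 14), (-24, 4.0, 5), (-12, 5.0, 4), (0, 5.0, 1), (24, 21.0, 17)]
10 35 [(-48, 5.0, 1), (-36, 19.0, 10), (-24, 5.0, 5), (-12, 5.0, 2), (0, 6.0, 2), (24, 14.0, 13)]
20 24 [(-36, 7.0, 6), (-24, 5.0, 4), (-12, 5.0, 3), (12, 5.0, 2), (24, 8.0, 6)]
30 6 [(-48, 5.0, 1), (-36, 4.0, 1), (24, 6.0, 1)]
40 2 [(-48, 4.0, 1), (-12, 4.0, 1)]
50 3 [(-48, 5.0, 1), (-24, 5.0, 1)]
[ 571. -131.   24.] 91.0 -14.0
[ 569. -157.   24.] 65.0 -15.0
[ 563. -184.   27.] 37.0 -11.0
[ 563. -210.   28.] 12.0 -14.0
[ 564. -244.   23.] -22.0 -18.0
[ 538. -124.   26.] 95.0 19.0
[ 524. -207.   28.] 11.0 25.0
[ 524. -231.   26.] -13.0 22.0
```

View pics/s0c.png

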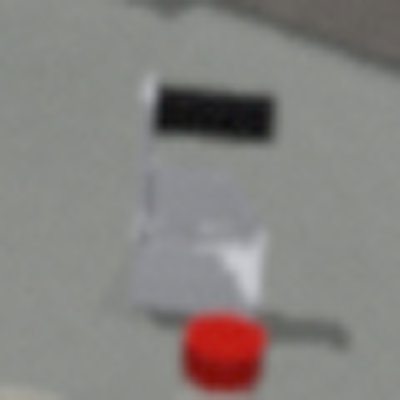

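The back wall is at the low-x end, so the nose points along yaw 29.1° and the scoop origin is about (614, 330.5). I'll check that the main poses are reachable, then grasp.

```bash
cat >> h.py <<'E'
from scipy.spatial.transform import Rotation as Ro
PC=np.array([547.6,-220.5]);PY=84.2;JC=np.array([489.,71.4])
D=np.diag([1.,-1,-1])
def Rs(yaw,pitch=0): return Ro.from_euler("zy",[yaw,-pitch],degrees=True).as_matrix()   # pitch>0: nose up
GX=0.;GZ=125.   # TCP in the scoop frame
def tcp(p,yaw,pitch=0,ref=(0,0,0)):
    """TCP pose that puts the scoop-frame point ref at world p"""
    R=Rs(yaw,pitch); return np.asarray(p,float)+R@(np.array([GX,0,GZ])-np.array(ref,float)), R@D
def pan(x,y=0,z=3):
    b=np.radians(PY);return np.array([PC[0]+x*np.cos(b)-y*np.sin(b),PC[1]+x*np.sin(b)+y*np.cos(b),z])
NOSE=(27,0,0);BACK=(-27,0,0)
E
python3 - <<'E'
from h import *
def t(n,pr):
    q=ctrl.inverse_kinematics(*pr);print(n,None if q is None else np.round(q,2))
t("grasp",tcp([614,330.5,0],29.1));t("grasphi",tcp([614,330.5,120],29.1))
t("pan-",tcp(pan(-88),PY));t("pan+",tcp(pan(90),PY));t("pantilt",tcp(pan(63),PY,25,BACK));t("panhi",tcp(pan(63,0,140),PY,25,BACK))
for yaw in (84.2,45,20,0,120):
    for p in (25,-50,-60): t((yaw,p),tcp([*(JC-12*np.array([np.cos(np.radians(yaw)),np.sin(np.radians(yaw))])),108],yaw,p,NOSE))
E
```

```text
grasp [ 0.33  0.86  1.09 -0.    1.2   1.39]
grasphi [ 0.33  0.75  0.96 -0.    1.43  1.39]
pan- [-0.71  0.69  1.38 -0.    1.06 -0.61]
pan+ [-0.44  0.6   1.55 -0.    0.99 -0.33]
pantilt [-0.56  0.43  1.95  0.55  0.44 -0.93]
panhi [-0.56  0.21  1.82  0.33  0.77 -0.66]
(84.2, 25) [-0.24  0.06  2.1   0.19  0.57 -0.28]
(84.2, -50) [-0.12  0.92  0.97 -0.1   2.12 -0.03]
(84.2, -60) [-0.11  1.04  0.84 -0.13  2.3  -0.04]
(45, 25) [-0.22  0.03  2.16  0.18  0.54  0.43]
(45, -50) [-0.1   0.86  1.04 -0.09  2.11  0.67]
(45, -60) [-0.1   0.99  0.91 -0.11  2.29  0.66]
(20, 25) [-0.18  0.02  2.17  0.15  0.53  0.92]
(20, -50) [-0.08  0.84  1.06 -0.07  2.11  1.13]
(20, -60) [-0.08  0.97  0.93 -0.09  2.29  1.12]
(0, 25) [-0.14  0.02  2.17  0.12  0.52  1.34]
(0, -50) [-0.06  0.84  1.06 -0.06  2.11  1.5 ]
(0, -60) [-0.06  0.97  0.93 -0.07  2.29  1.49]
(120, 25) [-0.21  0.1   2.03  0.16  0.59 -0.85]
(120, -50) [-0.11  0.97  0.89 -0.1   2.15 -0.65]
(120, -60) [-0.1   1.1   0.76 -0.12  2.33 -0.66]
```

```bash
sed -i 's/"zy"/"ZY"/' h.py; python3 - <<'E'
from h import *
def t(n,pr):
    q=ctrl.inverse_kinematics(*pr);print(n,None if q is None else np.round(q,2))
t("pan-",tcp(pan(-88),PY));t("pan+",tcp(pan(90),PY));t("pantilt",tcp(pan(63),PY,25,BACK));t("panhi",tcp(pan(63,0,140),PY,25,BACK))
for yaw in (84.2,45,0,120):
    for p in (25,-50,-60): t((yaw,p),tcp([*(JC-12*np.array([np.cos(np.radians(yaw)),np.sin(np.radians(yaw))])),108],yaw,p,NOSE))
# grasp
ctrl.goto(*tcp([614,330.5,110],29.1))
c=cap("top");W=cloud(c);save(c,"pics/g1.png")
ctrl.line_to(tcp([614,330.5,0.],29.1)[0],v=100,max_force=15) and print("contact",ctrl.state()["tool_pos"])
ctrl.move_gripper(0,60)
s=ctrl.state();print(s["tool_pos"],s["finger_gap"],s["gripper_force"],s["force"],s["t"])
ctrl.line_to(tcp([614,330.5,120],29.1)[0])
s=ctrl.state();print(s["tool_pos"],s["finger_gap"],s["force"],s["t"])
c=ctrl.camera("scene");cv2.imwrite("pics/g2.png",cv2.resize(c["pixels"][90:230,270:420,::-1],(600,560),interpolation=cv2.INTER_CUBIC))
E
```

```text
pan- [-0.71  0.69  1.38 -0.    1.06 -0.61]
pan+ [-0.44  0.6   1.55 -0.    0.99 -0.33]
pantilt [-0.65  0.69  1.45  0.39  1.26 -0.71]
panhi [-0.65  0.53  1.32  0.37  1.53 -0.61]
(84.2, 25) [-0.44  0.34  1.77  0.44  1.22 -0.53]
(84.2, -50) [ 0.3   0.6   1.51 -0.79  1.5   0.65]
(84.2, -60) [ 0.35  0.69  1.47 -0.89  1.61  0.72]
(45, 25) [-0.44  0.12  2.06  0.54  0.88  0.01]
(45, -50) [ 0.16  0.78  1.18 -0.5   1.91  0.96]
(45, -60) [ 0.19  0.89  1.07 -0.58  2.05  0.94]
(0, 25) [-0.14  0.02  2.17  0.12  0.52  1.34]
(0, -50) [-0.06  0.84  1.06 -0.06  2.11  1.5 ]
(0, -60) [-0.06  0.97  0.93 -0.07  2.29  1.49]
(120, 25) [-0.33  0.53  1.48  0.28  1.48 -0.93]
(120, -50) [ 0.32  0.38  1.88 -1.08  1.02  0.47]
(120, -60) None
[614.00703996 330.51306116 125.00595698] 13.316005116973162 59.99742619693279 [0.80460276 0.25754377 0.23439689] 5.75
[613.71576947 330.37181783 243.72365877] 13.41519971623969 [-0.18161597  0.39935985 -1.61431454] 6.7
```

View pics/g2.png

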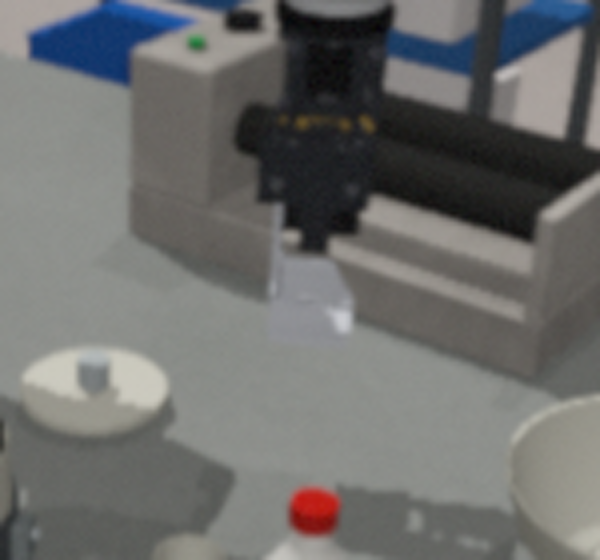

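The scoop hangs level in the gripper, and the 13.4 mm gap matches the handle. Now the first scoop.

```bash
cat >> h.py <<'E'
def scoop_in(x1=90,push=10,y=0,x0=-88,p0=-1.5):
    ctrl.goto(*tcp(pan(x0,y,130),PY))
    ctrl.line_to(tcp(pan(x0,y,14),PY)[0])
    P,R=tcp(pan(x0+27,y,2),PY,p0,NOSE)
    ctrl.line_to(P+[0,0,6],R,v=40)
    hit=ctrl.line_to(P,R,v=12,max_force=3)
    s=ctrl.state();print("down",hit,(s["tool_pos"]-P).round(2),s["force"].round(1))
    z=s["tool_pos"][2]+.3
    E_=tcp(pan(x1,y,3),PY,p0)[0];E_[2]=z
    hit=ctrl.line_to(E_,R,v=50,max_force=push)
    s=ctrl.state();d=np.array([np.cos(np.radians(PY)),np.sin(np.radians(PY))])
    x=x1-(E_-s["tool_pos"])[:2]@d
    print("pushed",hit,"origin x",round(x,1),s["force"].round(1),"t",s["t"]);return x
def lift(x,y=0):
    for p in (12,25):
        P,R=tcp(pan(x-27,y,4),PY,p,BACK);ctrl.line_to(P,R,v=60)
    ctrl.line_to(tcp(pan(x-35,y,130),PY,25,BACK)[0],v=120)
E
python3 - <<'E'
from h import *
ctrl.goto(*tcp([470,60,190],60))
c=ctrl.camera("top")
x=scoop_in()
c=ctrl.camera("scene");cv2.imwrite("pics/p1.png",cv2.resize(c["pixels"][220:350,90:260,::-1],(680,520),interpolation=cv2.INTER_CUBIC))
E
```

```text
down True [-0.01 -0.21  0.62] [-0.4 -0.8  4.3]
pushed False origin x 89.0 [-0.3 -6.7  6.8] t 14.825
```

View pics/p1.png

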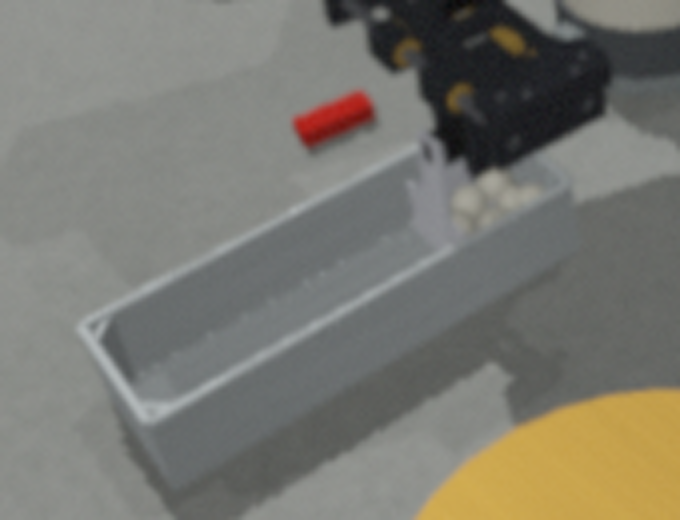

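The scoop reached the end wall, and the balls are heaped in it at about (490,205) in the crop. I'll tilt it back inside the pan and look before carrying.

```bash
python3 - <<'E'
from h import *
x=89.
for p in (10,20,28):
    P,R=tcp(pan(x-27-(p-10)*.6,0,4),PY,p,BACK);ctrl.line_to(P,R,v=50)
ctrl.wait(.3)
print(ctrl.state()["force"].round(1))
P,R=tcp(pan(x-45,0,4),PY,28,BACK);ctrl.line_to(P+[0,0,30],R,v=60)
ctrl.wait(.3)
ctrl.line_to(P+[0,0,75],R,v=60);ctrl.wait(.3)
s=ctrl.state();print(s["force"].round(1),s["t"],s["finger_gap"])
c=ctrl.camera("scene");a=cv2.resize(c["pixels"][180:330,100:260,::-1],(480,450),interpolation=cv2.INTER_CUBIC)
c=ctrl.camera("top");b=cv2.resize(c["pixels"][180:280,330:490,::-1],(720,450),interpolation=cv2.INTER_CUBIC)
cv2.imwrite("pics/p2.png",cv2.resize(np.hstack([a,b]),(800,300)))
E
```

```text
[ 0.   0.5 -3.6]
[-0.1 -0.5 -3.3] 19.3417 13.122009760584785
```

View pics/p2.png

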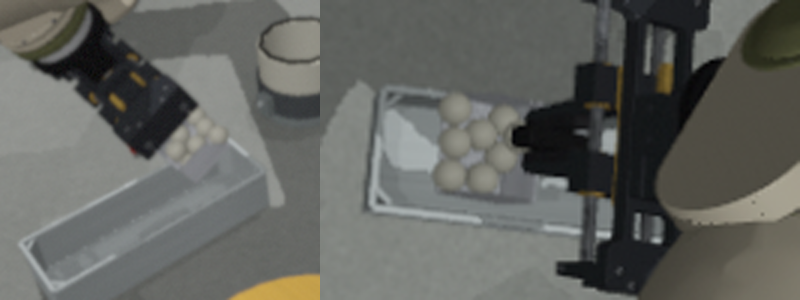

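All 8 balls are in the scoop; the force of −3.3 N agrees, at 1.6 N of scoop plus 1.7 N of balls. I'll carry it gently to the jar and pour.

```bash
cat >> h.py <<'E'
def pour(off=-22,steps=((28,150,70),(0,118,40),(-8,110,25),(-18,107,25),(-30,105,25),(-45,104,40),(-58,106,40))):
    d=np.array([np.cos(np.radians(PY)),np.sin(np.radians(PY))])
    for p,z,v in steps:
        P,R=tcp([*(JC+off*d),z],PY,p,NOSE);ctrl.line_to(P,R,v=v)
    ctrl.wait(.5)
E
python3 - <<'E'
from h import *
s=ctrl.state();p=s["tool_pos"]
P,R=tcp(pan(44,0,140),PY,31,BACK);ctrl.line_to(P,R,v=60)
d=np.array([np.cos(np.radians(PY)),np.sin(np.radians(PY))])
P,R=tcp([*(JC-22*d),170],PY,31,NOSE);ctrl.line_to(P,R,v=70)
ctrl.wait(.3);s=ctrl.state();print(s["force"].round(1),s["t"])
pour()
s=ctrl.state();print(s["force"].round(1),s["t"])
c=ctrl.camera("scene");a=cv2.resize(c["pixels"][130:280,170:330,::-1],(480,450),interpolation=cv2.INTER_CUBIC)
c=ctrl.camera("top");b=cv2.resize(c["pixels"][200:300,200:360,::-1],(720,450),interpolation=cv2.INTER_CUBIC)
cv2.imwrite("pics/j1.png",cv2.resize(np.hstack([a,b]),(800,300)))
E
```

```text
[ 0.4 -0.1 -3.4] 23.7917
[ 0.3 -0.2 -1. ] 31.2333
```

View pics/j1.png

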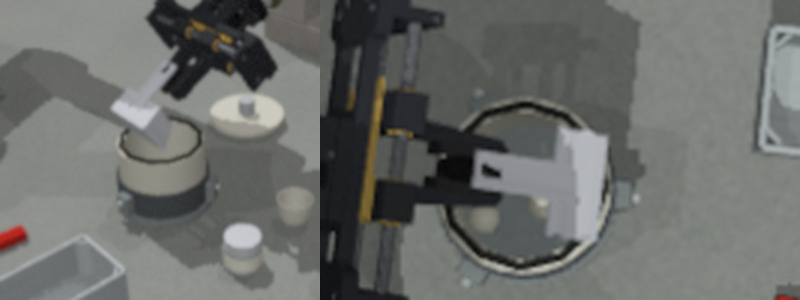

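The pour worked: the force is back to about the scoop's own weight and the balls are in the jar. Next, lay the scoop in the pan, back away and check everything.

```bash
python3 - <<'E'
from h import *
d=np.array([np.cos(np.radians(PY)),np.sin(np.radians(PY))])
P,R=tcp([*(JC-22*d),150],PY,-50,NOSE);ctrl.line_to(P,R,v=80)
P,R=tcp([*(JC-40*d),170],PY,0,NOSE);ctrl.line_to(P,R,v=120)
ctrl.goto(*tcp(pan(0,0,130),PY))
c=ctrl.camera("top");np.savez("t1.npz",W=cloud(c),px=c["pixels"])
ctrl.line_to(tcp(pan(0,0,12),PY)[0])
hit=ctrl.line_to(tcp(pan(0,0,1),PY)[0],v=12,max_force=2)
s=ctrl.state();print(hit,s["tool_pos"],s["force"].round(1))
ctrl.move_gripper(40)
ctrl.line_to(s["tool_pos"]+[0,0,110])
ctrl.goto([380,-330,330],Rs(PY)@D)
c=ctrl.camera("top");np.savez("t2.npz",W=cloud(c),px=c["pixels"])
W=cloud(c);print(ctrl.state()["t"])
m=reg(W,125,200,235,330,30,55);P=W[m];print("knob",len(P),np.median(P,0),P.mean(0))
m=reg(W,125,200,235,330,10,26);P=W[m];print("lid",len(P),(P.min(0)+P.max(0))/2,P.max(0)-P.min(0))
m=reg(W,225,320,215,315,92,103);P=W[m];print("jar",circ(P),(P.min(0)+P.max(0))/2)
cv2.imwrite("pics/t2.png",np.hstack([cv2.resize(c["pixels"][215:315,220:320,::-1],(390,390),interpolation=cv2.INTER_CUBIC),cv2.resize(c["pixels"][190:280,340:480,::-1],(400,390),interpolation=cv2.INTER_CUBIC)]))
E
```

```text
True [ 547.61357844 -220.50213519  127.9679245 ] [1.1 0.6 3. ]
38.475
knob 121 [446.2991393  293.43984764  41.83418188] [446.93472343 293.77376926  41.35235228]
lid 2185 [446.77830245 294.54571495  17.85095002] [115.12703395 114.55357298  14.55043047]
jar (array([489.16659572,  71.44764526]), np.float64(52.30718871173551)) [489.37295511  71.20435206  97.43500285]
```

View pics/t2.png

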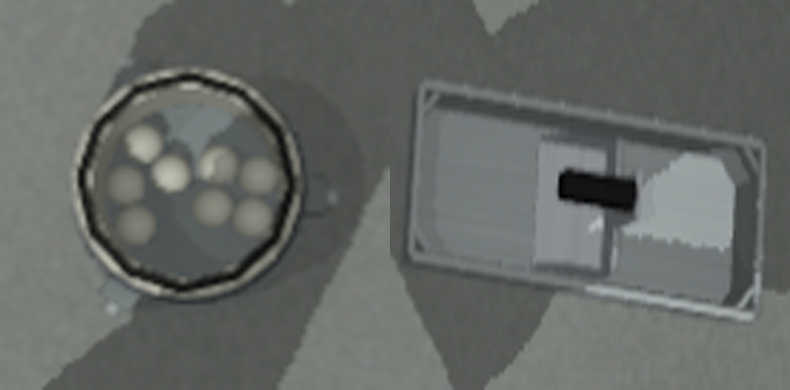

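There are 8 balls in the jar at crop (108–280, 125–240), and the scoop lies upright in the empty pan. The lid hasn't moved. Now I'll fit it.

```bash
python3 - <<'E'
from h import *
R=Rs(45)@D
L=np.array([446.7,294.0])
ctrl.move_gripper(60)
ctrl.goto([*L[:]+[-40,-60],230],R)
c=ctrl.camera("top");W=cloud(c);m=reg(W,110,215,230,340,10,20);P=W[m];print("lid now",len(P),(P.min(0)+P.max(0))/2)
ctrl.goto([*L,150],R)
print(ctrl.line_to([*L,85],v=60,max_force=8))
ctrl.move_gripper(0,50)
s=ctrl.state();print(s["tool_pos"],s["finger_gap"],s["force"].round(1))
ctrl.line_to([*L,210],v=100);s=ctrl.state();print(s["force"].round(1),s["finger_gap"])
ctrl.line_to([*JC,210],v=120)
hit=ctrl.line_to([*JC,173],v=25,max_force=4)
s=ctrl.state();print("touch",hit,s["tool_pos"],s["force"].round(1),s["moment"].round(2))
hit=ctrl.line_to([*JC,164],v=10,max_force=28)
s=ctrl.state();print("press",hit,s["tool_pos"],s["force"].round(1),s["moment"].round(2),s["finger_gap"],s["t"])
E
```

```text
lid now 281 [485.39669811 304.8973203   16.286855  ]
False
[446.64617748 294.03869319  85.05190912] 25.043217331341996 [-0.5  0.4  0.8]
[-0.5 -0.4 -2.4] 24.94195995395841
touch True [488.98610601  71.37751207 175.65541149] [ 1.2 -1.   3.9] [-0.01 -0.07 -0.05]
press True [489.05213181  71.41295426 172.04574582] [-2.   0.5  7.1] [-0.01  0.29 -0.01] 24.958084910993733 48.7333
```

It touched the seal at 175.7 and went home at 172.0, as predicted. I'll release, press once more on the knob top, then check the level and the whole scene.

```bash
python3 - <<'E'
from h import *
R=Rs(45)@D
ctrl.move_gripper(50)
ctrl.line_to([*JC,225],v=80)
ctrl.move_gripper(0,20)
hit=ctrl.line_to([*JC,189],v=15,max_force=25)
s=ctrl.state();print("press",hit,s["tool_pos"],s["force"].round(1),s["finger_gap"])
ctrl.line_to([*JC,260],v=100)
ctrl.goto([330,-330,330],R)
c=ctrl.camera("top");W=cloud(c);save(c,"pics/f.png")
q=W[...,:2]-JC;r=np.hypot(q[...,0],q[...,1]);m=(r<54)&(r>22)&(W[...,2]>85)
P=W[m];A=np.c_[P[:,:2]-JC,np.ones(len(P))];f=np.linalg.lstsq(A,P[:,2],rcond=None)[0];print("disc plane",len(P),f,"tilt deg",np.degrees(np.hypot(*f[:2])))
m=reg(W,225,320,205,315,95,112);P=W[m];print("lid ctr",(P.min(0)+P.max(0))/2)
m=(r<9)&(W[...,2]>115);print("knob top",np.median(W[m][:,2]))
print(ctrl.state()["t"])
E
```

```text
press True [489.02517219  71.4253794  193.45466512] [-1.3 -0.2  5.1] 0.46972788199862603
disc plane 1996 [-8.36116108e-04 -3.07646645e-03  1.05287608e+02] tilt deg 0.18266246729126243
lid ctr [489.87102441  69.26466887 103.05042428]
knob top 129.63100967833816
55.3417
```

View pics/f.png

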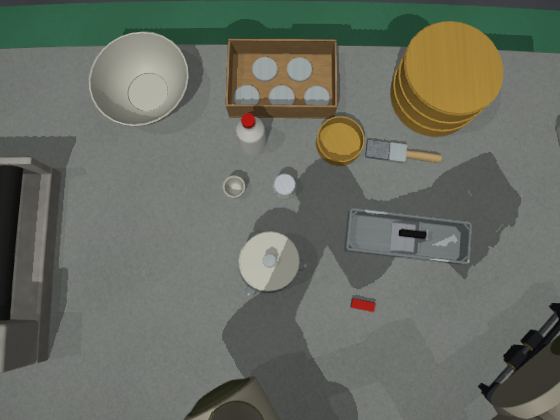

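The lid is seated flat: its top is at 105.3 mm against 105 expected, with 0.2° of tilt. The scoop is upright in the empty pan and the bystanders haven't moved.

```bash
python3 -c "
from workcell import ctrl
print(ctrl.hand_in())"
```

```text
the job is handed in; nothing more can be done
None
```

The job is handed in after about 55 s of the 210 s allowed: all 8 balls are in the jar, the lid is pressed down level on the rim, the scoop lies right way up in the empty pan, and nothing else was disturbed.

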